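# Clear the tall jar, shut the stock drawer and lock it

## Task

The drawer of the little stock cabinet cannot shut because the amber jar stands too tall in it. Lift the jar out and stand it on the free cork pad on the dark board, keeping it upright all the way; then push the drawer fully home so that it clicks in with both ring boxes still inside; then, and not before, turn the brass lock key on top of the cabinet clockwise to its stop and let it spring back. Do not disturb the other things on the bench.

Things in the scene. Friction and masses are not known exactly. Their poses are not given: they have to be found in the camera images.
- cabinet: Fixed wooden stock cabinet, 240 deep (its x) x 270 wide (its y) x 125 mm high, origin at the centre of its underside, front facing its own -x (towards the robot at yaw 0; it stands turned by up to 0.22 rad). Its upper half holds the drawer; the lower drawer front is a blind. The opening for the drawer is clear up to 115 mm above the bench.
- drawer (a joint): Opening of the upper drawer in m: 0 fully home, grows as it comes out along the cabinet's -x, at most 0.15; starts 0.108 to 0.13. Slides with about 1 to 2 N; a sprung detent resists with some 4 N more between about 24 and 12 mm, then pulls it home. Stop at 0.
- drawer_front (a point): Centre of the outer face of the drawer's front panel (270 wide, 60 mm high, from 63.5 to 123.5 mm above the bench, 14 mm thick); moves with the drawer. It lies 134 mm ahead of the cabinet's origin (its -x) when home. The middle is flat, for pushing; two small brass knobs stand out 18 mm at 90 mm either side of it.
- drawer_floor (a point): Middle of the floor of the drawer's front row of three bays, 68 mm above the bench, 67.5 mm behind the outer face of the front; moves with the drawer. Each bay is 105 deep (x) x 74 wide (y), side by side at y = -76, 0, +76 mm in the cabinet's frame; the dividers between are 20 mm high, the drawer's sides 30 mm.
- lock (a joint): Angle of the lock key in rad: 0 at rest (its blade in line with the cabinet's x), grows clockwise as seen from above to the stop at 1.2. A spring of 0.12 N m/rad brings it back when released.
- lock_grip (a point): Middle of the brass key's blade, on its upright turning axis, 155 mm above the bench, on the cabinet's top at (-30, +50) mm in the cabinet's frame. Blade 40 long (along this point's x) x 12 thick (y) x 30 mm high, from 14 to 44 mm above the cabinet's top (125 mm), over a plate of radius 21 and height 6 mm. The point turns with the key.
- jar: Amber jar with white cap and paper label, 42 mm diameter, 95 mm tall, 0.16 kg, upright in one of the three drawer bays; origin at the centre of its underside, z up.
- box_red: Low red ring box, 42 x 42 x 26 mm, loose in one of the other drawer bays; origin at the centre of its underside.
- box_black: Low black ring box, 42 x 42 x 26 mm, loose in the remaining bay; origin at the centre of its underside.
- pad: Round cork pad, 68 mm diameter, 4 mm thick, fixed on the dark board; origin at the centre of its underside, its top 16 mm above the bench. It lies at one of three places in a row along the board, 80 mm apart; the other two hold a jar and a can.
- board: Fixed dark wooden board, 260 long (its x) x 90 wide (its y) x 12 mm thick, origin at the centre of its underside. The row runs along its x.
- jar_green: Green glass jar with black cap, 42 mm diameter, 95 mm tall, standing on the board; origin under its centre. Leave alone.
- jar_grey: Steel can, 42 mm diameter, 85 mm tall, standing on the board; origin under its centre. Leave alone.
- mandrel: Upright tapered steel ring mandrel, foot 52 mm diameter, 192 mm tall, loose on the bench ahead of the robot between cabinet and board; origin under its foot. Leave alone.
- hammer: Hammer lying on the bench to the right, about 210 mm long (x). Leave alone.
- calliper: Steel calliper lying on the bench to the left, 170 mm long (x), up to 12 mm high. Leave alone.
- graver: Graver with a wooden mushroom handle, lying on the bench to the left, 125 mm long (x), 36 mm high. Leave alone.
Not all that is in view belongs to the job. There is more than one size of the box_black; the job needs the smaller.

How it is judged:
On the way, in this order (a step that is already met when the one before it is completed fails the run):
1. the amber jar stands upright and released on the cork pad (horizontal distance between jar and pad below 0.018 m and z of jar in the frame of pad below 0.008 m and angle between jar's own z axis and vertical below 0.1 rad and linear speed of jar below 0.02 m/s and contact force between the fingers and jar below 0.1 N), for 0.2 s.
2. the drawer is fully home in its detent (value of joint drawer below 0.005 m), for 0.2 s.
3. the lock key is turned to its stop with the drawer home (value of joint lock above 1.12 rad and value of joint drawer below 0.005 m), for 0.05 s.
At the end, for the whole second after the job is handed in: Amber jar upright (0.1 rad), still and released on the cork pad, within 18 mm of its centre; drawer within 5 mm of home, both ring boxes lying in it; lock key sprung back to within 0.12 rad of rest after reaching its stop (within 0.08 rad) (all of step 1 and value of joint drawer below 0.005 m and value of joint lock below 0.12 rad and horizontal distance between each of box_red, box_black and drawer_floor below 0.13 m and z of box_red in the frame of drawer_floor between -0.01 and 0.015 m and z of box_black in the frame of drawer_floor between -0.01 and 0.015 m); the robot touches nothing.
It fails at once if the jar is tipped more than 0.6 rad (angle between jar's own z axis and vertical above 0.6 rad).
It fails at once if the lock key is turned by more than 0.5 rad while the drawer is out by more than 15 mm (value of joint lock above 0.5 rad and value of joint drawer above 0.015 m).
It fails at once if another thing on the bench or the board is moved by more than 25 mm (distance of any of jar_green, jar_grey, mandrel, hammer, calliper, graver from where it was at the start of the episode above 0.025 m).
It fails at once if a jar, the can or the mandrel is knocked over (angle between any of jar_green, jar_grey, mandrel's own z axis and vertical above 0.4 rad).
It also fails if it takes over 64 s, if anything falls off the work surface, if the arm or the gripper's body presses on something with over 40 N, if the wrist force passes 120 N, or if a joint passes its speed limit or range.

## Robot

A 6-joint arm with a two-finger parallel gripper is mounted at the origin on the work surface. World frame = base frame: x ahead of the robot, y to its left, z up, the work surface at z = 0. Lengths are in m, angles in rad, forces in N, time in s.
With the tool pointing down it reaches from about 0.4 to 0.825 m from the base axis. Payload 7 kg.
Tool frame: the origin (TCP) lies on the centre line of the jaws, within the pads' length; the fingertips stand tip_reach ahead of it and the grasp point (between the pads) is the TCP (tip_reach is the distance from the TCP to the fingertips, in m); z points along the fingers, y is the line along which they close (so a half turn about z gives the same grasp; the last joint's range is limited). The gripper opens to 88 mm and grips with 3 to 60 N. Pads are 19 mm wide; open, the fingers measure 130 mm over their backs; the gripper's body (78 mm by 193 mm) begins 47 mm behind the grasp point.
Start: joints at [-0.831, 0.359, 0.012, 0, -1.224, -0.288], TCP at [0.295, -0.607, 0.246] pointing down, gripper open.
Joint ranges: [-3.07, 3.07], [-1.43, 2.12], [-1.02, 1.25], [-3.03, 1.67], [-3.05, -0], [-3.03, 3.03]. Speed limits (rad/s): [2.39, 2.39, 3.01, 3.14, 3.14, 3.14].

## Interface

Orientations are given as [roll, pitch, yaw] about the fixed x, y, z axes, in that order (R = Rz(yaw) Ry(pitch) Rx(roll)).
In Python, from station import get_state, grab_frame, calibration, job_done, find_in, mark_of, tip_reach gives the robot as it stands.
- The arm moves only by the shell command python3 -m handwheel 'ROWS' [OPENING] [FORCE]. ROWS is JSON, a list of rows, each an object with "delta_pos": the shift along the world's x, y, z in units of 30 mm (1.0 is 30 mm), a list of three; "dr": the turn, a rotation vector about the world's x, y, z in degrees, a list of three. In form: [{"delta_pos": [tx, ty, tz], "dr": [rx, ry, rz]}, ...]. A call has 1 to 10 rows; each row shifts and turns the commanded pose from where the row before left it; what a row does not reach is not made up. A row lasts 1/10 s, in which the tool goes at most 50 mm and 8.59 degrees, less where a joint would pass 70% of its speed; a pose out of reach is approached as far as the arm can. A call is refused whole if a number of a shift passes 1 or a number of a turn 8.59, either way. A call with a gripper value outside its range is refused whole. OPENING is the closure, from -1 (fully open) to 1 (shut), set as the call begins (- or left out, the last holds). The fingers move at their own pace and stop on an object; FORCE is the grip in N (left out, the last holds). Time passes only in rows, so rows that do not move let the fingers close. It gives the time, the measured TCP pose, the force, the opening and the grip force at its end, in the units of the state.
- get_state(): the state, without advancing time (a new reading comes with each control period).
- grab_frame(name): name is "side" or "top" or "wrist"; returns the picture (480x640x3 uint8, red, green, blue); there is no depth.
- calibration(name): a dict with "fx", "fy", "cx", "cy" (pixels), "k1" (the pictures are not rectified: a ray, as slopes to the right and down, at radius r is drawn at 1 + k1 r^2 times it, then the intrinsics apply), "extrinsics" (4x4, takes a point from world to camera coordinates). Camera axes: x right, y down, z forward; pixel columns grow to the right and rows downward; lengths in m; the calibration is good to about 2 mm. A picture is of the moment at which its call begins: read the wrist's pose just before it. calibration takes no time and is no camera call; for the wrist camera it gives the pose at the moment of the call.
- job_done(): hands the job in; it is judged then, once.
Trained networks look in the newest picture that a camera, given by its name, has taken for a name from the list of things; names that differ only in an ending like _2 or _b are one class to them, and where a whole thing is asked for, a point or a joint stands for the part that bears it (a point fixed in the world has none). Each returns a list of dicts, best first, with "conf" (0 to 1); they miss things now and then, are a little off and sometimes report something else, mostly with a low value. They report only what shows in the picture. A call takes as long as a camera call. They do not tell look-alikes from the thing itself.
- find_in(camera, query): "location" ([column, row] in pixels, amid what is visible of it).
- mark_of(camera, query): "location" ([column, row] in pixels: a listed point, or the origin of a listed thing).
The state is a dict: "t": time; "q": joint angles; "qd": joint speeds; "joint_efforts": joint torques, N m; "eef_pos": TCP position; "ee_rot": TCP orientation; "force": force on the tool from outside, world axes, zero at the start; "moment": the same for the moment, N m; "width": finger opening in m; "gripper_force": force on a finger pad.
Only numpy, scipy, OpenCV 4.12 (cv2) and the standard library are available. Lean on these libraries where they do the work, as an engineer would, in place of code of your own. Each camera call takes 0.05 s, during which the arm holds its last target. There are 200 camera calls.

## Working session

There is one attempt and no reset: what is moved stays moved. The work goes in short steps, Python scripts to look and compute and a shell command to move; the robot and the scene stay as the last step left them, time stands still between calls to the robot, and variables do not carry over. Pictures are saved under pics/ and viewed, at most 10 in all, crops included, and the job is handed in when it is done.

```bash
mkdir -p pics; cat > h.py <<'E'
import numpy as np, cv2
from station import *
def ray(cam,px,C=None):
    C=C or calibration(cam); E=np.array(C["extrinsics"])
    d=np.array([(px[0]-C["cx"])/C["fx"],(px[1]-C["cy"])/C["fy"]]); u=d.copy()
    for _ in range(20): u=d/(1+C["k1"]*(u@u))
    R=E[:3,:3]; return -R.T@E[:3,3], R.T@np.array([u[0],u[1],1])
def at_z(cam,px,z,C=None):
    o,d=ray(cam,px,C); return o+d*(z-o[2])/d[2]
def tri(a,b):  # rays -> point, gap
    (o,d),(p,e)=a,b; d=d/np.linalg.norm(d); e=e/np.linalg.norm(e)
    s=np.linalg.lstsq(np.array([d,-e]).T,p-o,rcond=None)[0]
    x,y=o+s[0]*d,p+s[1]*e; return (x+y)/2,np.linalg.norm(x-y)
def save(cam,name):
    im=grab_frame(cam); cv2.imwrite(f"pics/{name}.png",im[:,:,::-1]); return im
E
python3 - <<'E'
from h import *
np.set_printoptions(precision=3,suppress=True)
print(get_state(), tip_reach() if callable(tip_reach) else tip_reach)
save("top","top0"); save("side","side0")
Z=dict(jar=.068,pad=.012,lock_grip=.155,drawer_front=.0935,drawer_floor=.068,box_red=.068,box_black=.068,cabinet=0,board=0,jar_green=.012,jar_grey=.012,mandrel=0)
for n,z in Z.items():
    r={}
    for c in("top","side"):
        r[c]=mark_of(c,n)
        for m in r[c][:3]: print(n,c,np.array(m["location"]).round(),round(m["conf"],2),at_z(c,m["location"],z))
    if r["top"] and r["side"]: print("   tri",*tri(ray("top",r["top"][0]["location"]),ray("side",r["side"][0]["location"])))
E
```

```text
{'t': 0.0, 'q': array([-0.831,  0.359,  0.011, -0.   , -1.224, -0.288]), 'qd': array([-0.001, -0.001, -0.002,  0.   ,  0.   , -0.002]), 'joint_efforts': array([  0.   , -58.273,  29.306,   6.998,   0.007,  -0.   ]), 'eef_pos': array([ 0.294, -0.607,  0.245]), 'ee_rot': array([ 3.14, -0.  , -2.69]), 'force': array([ 0.13 , -0.056,  0.251]), 'moment': array([ 0.073, -0.044,  0.019]), 'gripper_force': 0.0, 'width': 0.08780558278591967} 0.019
jar top [383. 260.] 0.75 [ 0.476 -0.144  0.068]
jar top [336. 181.] 0.55 [ 0.672 -0.033  0.068]
jar side [349. 303.] 0.83 [ 0.469 -0.129  0.068]
jar side [335. 287.] 0.4 [ 0.473 -0.065  0.068]
   tri [ 0.468 -0.14   0.079] 0.01380304347453047
pad top [218. 280.] 0.91 [0.438 0.263 0.012]
pad side [255. 241.] 0.62 [0.43  0.266 0.012]
   tri [0.434 0.265 0.011] 0.00839704144762186
lock_grip top [354. 258.] 0.72 [ 0.471 -0.069  0.155]
lock_grip top [333. 182.] 0.61 [ 0.647 -0.026  0.155]
lock_grip side [380. 225.] 0.57 [ 0.653 -0.019  0.155]
   tri [ 0.504 -0.098  0.27 ] 0.11491888068009605
drawer_front top [346. 278.] 0.81 [ 0.432 -0.053  0.093]
drawer
[... 1196 characters left out ...]
ri [ 0.513  0.288 -0.004] 0.008505679416569953
jar_green top [208. 246.] 0.86 [0.524 0.289 0.012]
jar_green top [383. 260.] 0.17 [ 0.481 -0.149  0.012]
jar_green side [275. 228.] 0.92 [0.508 0.284 0.012]
   tri [ 0.52   0.294 -0.   ] 0.012048309173178982
jar_grey top [201. 218.] 0.68 [0.597 0.31  0.012]
jar_grey side [293. 215.] 0.65 [0.586 0.305 0.012]
   tri [0.595 0.313 0.003] 0.008092546547066636
mandrel top [134. 284.] 0.68 [0.433 0.479 0.   ]
mandrel top [354. 186.] 0.65 [ 0.676 -0.081  0.   ]
mandrel top [257. 314.] 0.6 [0.353 0.168 0.   ]
mandrel side [226. 207.] 0.45 [0.446 0.478 0.   ]
mandrel side [277. 180.] 0.16 [0.653 0.512 0.   ]
   tri [0.438 0.475 0.005] 0.011722085576118646
```

View pics/top0.png

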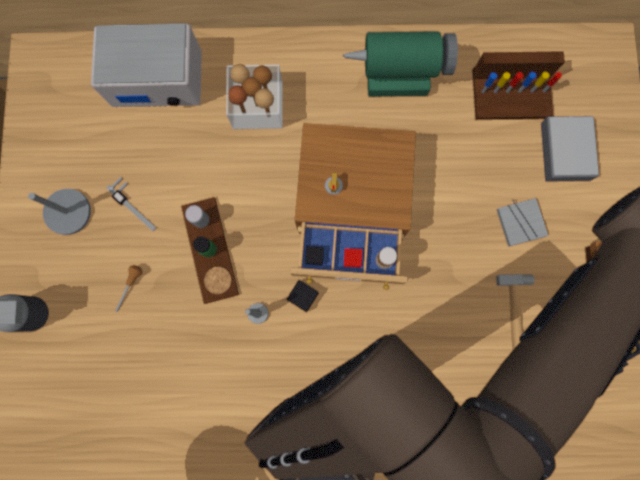

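View pics/side0.png

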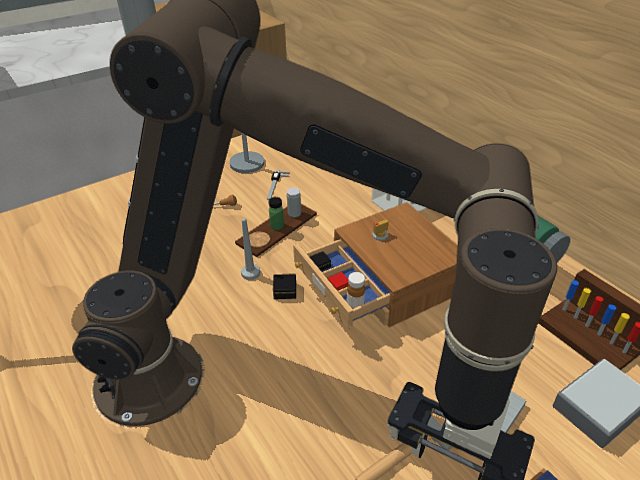

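The top view shows the white-capped jar in the right bay at (388,257), the red box in the middle at (353,257), and a small black box in the left bay at (315,255). A larger black box lies on the bench at (302,295). The one in the drawer fits box_black, and neither has to be grasped. The brass key is at (333,184) and the free cork pad at (218,280), at the near end of the board. The mandrel foot is at (258,313). The side view agrees. I'm setting out to hover over the jar.

```bash
python3 -m handwheel '[{"delta_pos":[0.38,0.98,0.2],"dr":[0,0,-3]},{"delta_pos":[0.38,0.98,0.2],"dr":[0,0,-3]},{"delta_pos":[0.38,0.98,0.2],"dr":[0,0,-3]},{"delta_pos":[0.38,0.98,0.2],"dr":[0,0,-3]},{"delta_pos":[0.38,0.98,0.2],"dr":[0,0,-3]},{"delta_pos":[0.38,0.98,0.2],"dr":[0,0,-3]},{"delta_pos":[0.38,0.98,0.2],"dr":[0,0,-3]},{"delta_pos":[0.38,0.98,0.2],"dr":[0,0,-3]},{"delta_pos":[0.38,0.98,0.2],"dr":[0,0,-3]},{"delta_pos":[0.38,0.98,0.2],"dr":[0,0,-3]}]' -1
python3 -m handwheel '[{"delta_pos":[0.38,0.98,0],"dr":[0,0,0]},{"delta_pos":[0.38,0.98,0],"dr":[0,0,0]},{"delta_pos":[0.38,0.98,0],"dr":[0,0,0]},{"delta_pos":[0.38,0.98,0],"dr":[0,0,0]},{"delta_pos":[0.38,0.98,0],"dr":[0,0,0]},{"delta_pos":[0,0.8,0],"dr":[0,0,0]},{"delta_pos":[0,0,0],"dr":[0,0,0]},{"delta_pos":[0,0,0],"dr":[0,0,0]}]'
python3 - <<'E'
from h import *
np.set_printoptions(precision=3,suppress=True)
print(get_state()["eef_pos"],get_state()["ee_rot"])
C=calibration("wrist"); save("wrist","w1")
for n,z in dict(jar=.068,drawer_front=.0935,drawer_floor=.068,lock_grip=.155,box_red=.068,box_black=.068,cabinet=0,pad=.012).items():
    for m in mark_of("wrist",n)[:2]: print(n,np.array(m["location"]).round(),round(m["conf"],2),at_z("wrist",m["location"],z,C))
E
```

```text
t: 2.3
eef_pos: [0.4089, -0.3121, 0.306]
ee_rot: [-3.141, 0.001, 3.068]
force: [1.4, -0.5, 1.5]
width: 0.0874
gripper_force: 0.0
t: 3.1
eef_pos: [0.4657, -0.1419, 0.3058]
ee_rot: [-3.142, 0.0, 3.071]
force: [-0.1, -0.0, 1.1]
width: 0.0881
gripper_force: 0.0
[ 0.466 -0.142  0.306] [-3.142  0.     3.071]
jar [318. 214.] 0.82 [ 0.475 -0.139  0.068]
jar [395. 173.] 0.65 [ 0.435 -0.051  0.068]
drawer_front [398. 169.] 0.97 [ 0.428 -0.054  0.093]
drawer_floor [383. 228.] 0.81 [ 0.497 -0.066  0.068]
box_red [379. 215.] 0.81 [ 0.481 -0.07   0.068]
box_black [465. 132.] 0.89 [0.396 0.026 0.068]
box_black [463. 218.] 0.71 [0.491 0.028 0.068]
cabinet [365. 331.] 0.66 [ 0.674 -0.082  0.   ]
pad [553.  93.] 0.61 [0.356 0.158 0.012]
pad [628. 160.] 0.56 [0.443 0.268 0.012]
```

View pics/w1.png

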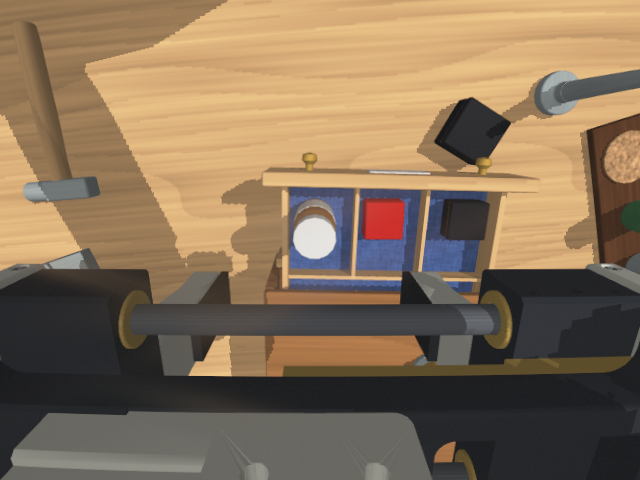

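The wrist view shows the jar cap at about (315,232), with the red box in the middle bay, black in the left bay, the mandrel foot at (556,93) and the pad at (628,155).

```bash
python3 - <<'E'
from h import *
np.set_printoptions(precision=3,suppress=True)
print("cap",at_z("wrist",(315,232),.163))
a,b=at_z("wrist",(264,172),.1235),at_z("wrist",(538,180),.1235); print(a,b,np.linalg.norm(a-b),"yaw",-np.arctan2(b[0]-a[0],b[1]-a[1]),(a+b)/2)
a,b=at_z("wrist",(266,291),.125),at_z("top",(297,227),.125); print(a,b,at_z("top",(411,230),.125),at_z("top",(303,125),.125),at_z("top",(416,130),.125))
E
```

```text
cap [ 0.47  -0.143  0.163]
[ 0.418 -0.188  0.123] [0.444 0.074 0.123] 0.26299762214566663 yaw -0.0987979922159946 [ 0.431 -0.057  0.123]
[ 0.54  -0.199  0.125] [0.549 0.059 0.125] [ 0.537 -0.205  0.125] [0.796 0.043 0.125] [ 0.779 -0.226  0.125]
```

```bash
python3 -m handwheel '[{"delta_pos":[0.2,0,-0.8],"dr":[0,0,0]},{"delta_pos":[0,0,-1],"dr":[0,0,0]},{"delta_pos":[0,0,-1],"dr":[0,0,0]},{"delta_pos":[0,0,-1],"dr":[0,0,0]},{"delta_pos":[0,0,-0.8],"dr":[0,0,0]},{"delta_pos":[0,0,-0.6],"dr":[0,0,0]},{"delta_pos":[0,0,-0.3],"dr":[0,0,0]},{"delta_pos":[0,0,0],"dr":[0,0,0]}]'
python3 -m handwheel '[{"delta_pos":[0,0,0],"dr":[0,0,0]},{"delta_pos":[0,0,0],"dr":[0,0,0]},{"delta_pos":[0,0,0],"dr":[0,0,0]},{"delta_pos":[0,0,0],"dr":[0,0,0]},{"delta_pos":[0,0,0],"dr":[0,0,0]},{"delta_pos":[0,0,0],"dr":[0,0,0]},{"delta_pos":[0,0,0],"dr":[0,0,0]},{"delta_pos":[0,0,0],"dr":[0,0,0]}]' 1 20
```

```text
t: 4.35
eef_pos: [0.4711, -0.1424, 0.1396]
ee_rot: [-3.141, -0.002, 3.07]
force: [0.2, -0.7, 0.5]
width: 0.088
gripper_force: 0.0
t: 5.15
eef_pos: [0.4718, -0.1423, 0.1407]
ee_rot: [-3.142, 0.0, 3.07]
force: [0.3, 0.4, 1.0]
width: 0.041
gripper_force: 20.0
```

```bash
python3 -m handwheel '[{"delta_pos":[0,0,0.3],"dr":[0,0,0]},{"delta_pos":[0,0,0.6],"dr":[0,0,0]},{"delta_pos":[0,0,0.9],"dr":[0,0,0]},{"delta_pos":[0,0,1],"dr":[0,0,0]},{"delta_pos":[0,0,1],"dr":[0,0,0]},{"delta_pos":[0,0.3,0.9],"dr":[0,0,0]},{"delta_pos":[0,0.6,0.6],"dr":[0,0,2]},{"delta_pos":[0,0.8,0.3],"dr":[0,0,2]},{"delta_pos":[-0.1,0.9,0],"dr":[0,0,2]},{"delta_pos":[-0.1,0.9,0],"dr":[0,0,2]}]'
python3 -m handwheel '[{"delta_pos":[-0.1,0.9,0],"dr":[0,0,2]},{"delta_pos":[-0.1,0.9,0],"dr":[0,0,2]},{"delta_pos":[-0.1,0.9,0],"dr":[0,0,2]},{"delta_pos":[-0.1,0.9,0],"dr":[0,0,2]},{"delta_pos":[-0.1,0.9,0],"dr":[0,0,2]},{"delta_pos":[-0.1,0.9,0],"dr":[0,0,2]},{"delta_pos":[-0.1,0.9,0],"dr":[0,0,0.6]},{"delta_pos":[-0.1,0.9,0],"dr":[0,0,0]},{"delta_pos":[-0.1,0.8,0],"dr":[0,0,0]},{"delta_pos":[-0.1,0.6,0],"dr":[0,0,0]}]'
python3 -m handwheel '[{"delta_pos":[0,0.6,0],"dr":[0,0,0]},{"delta_pos":[0,0.4,0],"dr":[0,0,0]},{"delta_pos":[0,0.2,0],"dr":[0,0,0]},{"delta_pos":[0,0,0],"dr":[0,0,0]},{"delta_pos":[0,0,0],"dr":[0,0,0]}]'
python3 - <<'E'
from h import *
np.set_printoptions(precision=3,suppress=True)
for c in ("wrist","top","side"):
    C=calibration(c); save(c,c+"2")
    for n,z in dict(pad=.012,jar_green=.012,jar=.25,mandrel=0,jar_grey=.012,board=0).items():
        for m in mark_of(c,n)[:2]: print(c,n,np.array(m["location"]).round(),round(m["conf"],2),at_z(c,m["location"],z,C))
E
```

```text
t: 6.15
eef_pos: [0.4653, -0.0364, 0.3094]
ee_rot: [3.141, 0.001, -3.073]
force: [-0.5, -0.1, -1.5]
width: 0.0413
gripper_force: 20.0
t: 7.15
eef_pos: [0.4352, 0.222, 0.3089]
ee_rot: [3.141, -0.0, -2.853]
force: [-0.6, -1.0, -0.8]
width: 0.0412
gripper_force: 20.0
t: 7.65
eef_pos: [0.4357, 0.2563, 0.3085]
ee_rot: [-3.141, -0.0, -2.854]
force: [-0.2, 0.8, -0.9]
width: 0.0411
gripper_force: 20.0
wrist pad [325. 202.] 0.85 [0.437 0.27  0.012]
wrist jar [315. 257.] 0.8 [0.433 0.255 0.25 ]
wrist mandrel [268. 115.] 0.72 [0.353 0.169 0.   ]
top pad [218. 282.] 0.9 [0.433 0.263 0.012]
top jar_green [218. 281.] 0.44 [0.436 0.264 0.012]
top mandrel [259. 311.] 0.76 [0.359 0.163 0.   ]
top jar_grey [200. 217.] 0.82 [0.6   0.311 0.012]
top jar_grey [348. 256.] 0.6 [ 0.494 -0.061  0.012]
top board [215. 248.] 0.82 [0.521 0.275 0.   ]
side pad [252. 242.] 0.82 [0.419 0.268 0.012]
side jar_green [277. 228.] 0.93 [0.51  0.279 0.012]
side jar [251. 174.] 0.92 [0.432 0.251 0.25 ]
side jar [274. 227.] 0.58 [0.368 0.03  0.25 ]
side mandrel [250. 270.] 0.83 [0.361 0.181 0.   ]
side mandrel [294. 212.] 0.2 [0.605 0.329 0.   ]
side jar_grey [292. 211.] 0.73 [0.594 0.323 0.012]
side board [274. 230.] 0.98 [0.507 0.29  0.   ]
```

View pics/wrist2.png

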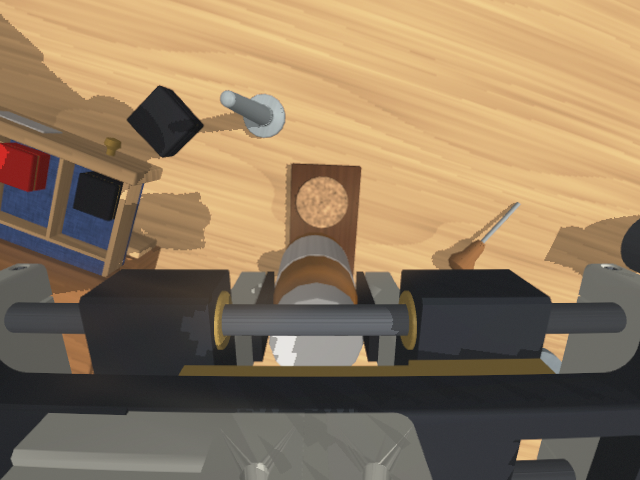

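The wrist view shows the pad at (322,202) and the board row running straight down the picture, so the fingers close across the row. The mandrel foot at (265,117) is clear of the gripper.

```bash
python3 -m handwheel '[{"delta_pos":[0,0.35,-0.5],"dr":[0,0,0]},{"delta_pos":[0,0,-0.9],"dr":[0,0,0]},{"delta_pos":[0,0,-1],"dr":[0,0,0]},{"delta_pos":[0,0,-1],"dr":[0,0,0]},{"delta_pos":[0,0,-1],"dr":[0,0,0]},{"delta_pos":[0,0,-1],"dr":[0,0,0]},{"delta_pos":[0,0,-0.8],"dr":[0,0,0]},{"delta_pos":[0,0,-0.5],"dr":[0,0,0]},{"delta_pos":[0,0,-0.3],"dr":[0,0,0]},{"delta_pos":[0,0,-0.1],"dr":[0,0,0]}]'
python3 -m handwheel '[{"delta_pos":[0,0,0],"dr":[0,0,0]},{"delta_pos":[0,0,-0.05],"dr":[0,0,0]},{"delta_pos":[0,0,0],"dr":[0,0,0]}]'
python3 - <<'E'
from h import *
np.set_printoptions(precision=3,suppress=True)
save("wrist","wrist3");save("side","side3");save("top","top3")
for c in("top","side"):
    for n,z in dict(jar=.018,pad=.012).items():
        for m in mark_of(c,n)[:2]: print(c,n,np.array(m["location"]).round(),round(m["conf"],2),at_z(c,m["location"],z))
E
```

```text
t: 9.7
eef_pos: [0.4355, 0.267, 0.0948]
ee_rot: [-3.141, -0.001, -2.854]
force: [-0.1, -0.5, -1.4]
width: 0.0411
gripper_force: 20.0
t: 10.0
eef_pos: [0.436, 0.2676, 0.0947]
ee_rot: [3.141, 0.001, -2.854]
force: [-0.4, 0.5, -0.3]
width: 0.0412
gripper_force: 20.0
top pad [346. 279.] 0.62 [ 0.435 -0.056  0.012]
top pad [220. 281.] 0.45 [0.435 0.259 0.012]
side jar [256. 233.] 0.53 [0.448 0.291 0.018]
side pad [343. 281.] 0.59 [ 0.538 -0.013  0.012]
```

```bash
python3 -m handwheel '[{"delta_pos":[0,0,-0.1],"dr":[0,0,0]},{"delta_pos":[0,0,0],"dr":[0,0,0]}]'
python3 -c "
import cv2
a=cv2.imread('pics/wrist3.png')[100:400,160:480];b=cv2.imread('pics/side3.png')[160:310,180:340]
cv2.imwrite('pics/c3.png',cv2.hconcat([cv2.resize(a,(400,375)),cv2.resize(b,(400,375))]))"
```

```text
t: 10.55
eef_pos: [0.4354, 0.267, 0.0906]
ee_rot: [-3.141, -0.001, -2.854]
force: [-0.4, -0.5, -1.9]
width: 0.0411
gripper_force: 20.0
```

View pics/c3.png

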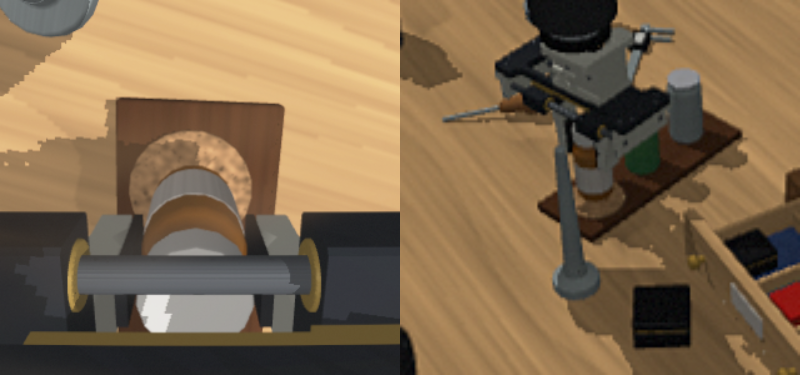

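The crop shows the jar just above the pad. It is centred left to right (jar 198, pad 191), and I check fore-aft before setting it down.

```bash
python3 - <<'E'
from h import *
np.set_printoptions(precision=3,suppress=True)
C=calibration("wrist");E=np.array(C["extrinsics"])
E[:3,3]-=E[:3,:3]@np.array([0,0,.0041]);C["extrinsics"]=E
f=lambda x,y:(160+x*.8,100+y*.8)
u=np.array([np.cos(.288),np.sin(.288)])
t=get_state()["eef_pos"][:2]
for n,p,z in(("pad near",f(192,130),.016),("padL",f(130,190),.016),("padR",f(252,190),.016),("jar near",f(199,169),.022)):
    w=at_z("wrist",p,z,C); print(n,w,"along",(w[:2]-t)@u,"across",(w[:2]-t)@np.array([-u[1],u[0]]))
E
```

```text
pad near [0.405 0.256 0.016] along -0.03261760933117032 across -0.0014443979667201608
padL [0.446 0.233 0.016] along 0.0004957402889391525 across -0.035353546666271315
padR [0.427 0.297 0.016] along 0.0005612901645816819 across 0.031212827608153793
jar near [0.422 0.265 0.022] along -0.013079869691523726 across 0.0021957529220102794
```

```bash
python3 -m handwheel '[{"delta_pos":[-0.12,-0.06,0],"dr":[0,0,0]},{"delta_pos":[0,0,-0.05],"dr":[0,0,0]},{"delta_pos":[0,0,-0.03],"dr":[0,0,0]},{"delta_pos":[0,0,0],"dr":[0,0,0]}]'
```

```text
t: 10.95
eef_pos: [0.4321, 0.2654, 0.0887]
ee_rot: [-3.142, 0.0, -2.854]
force: [0.4, 0.1, 0.6]
width: 0.0416
gripper_force: 20.0
```

```bash
python3 -m handwheel '[{"delta_pos":[0,0,-0.03],"dr":[0,0,0]},{"delta_pos":[0,0,0],"dr":[0,0,0]}]'
python3 -m handwheel '[{"delta_pos":[0,0,0],"dr":[0,0,0]},{"delta_pos":[0,0,0],"dr":[0,0,0]},{"delta_pos":[0,0,0],"dr":[0,0,0]},{"delta_pos":[0,0,0],"dr":[0,0,0]},{"delta_pos":[0,0,0],"dr":[0,0,0]},{"delta_pos":[0,0,0],"dr":[0,0,0]},{"delta_pos":[0,0,0],"dr":[0,0,0]}]' 0.5
python3 -m handwheel '[{"delta_pos":[0,0,0.3],"dr":[0,0,0]},{"delta_pos":[0,0,0.7],"dr":[0,0,0]},{"delta_pos":[0,0,1],"dr":[0,0,0]},{"delta_pos":[0,0,1],"dr":[0,0,0]},{"delta_pos":[0,0,1],"dr":[0,0,0]},{"delta_pos":[0,0,0.8],"dr":[0,0,0]},{"delta_pos":[0,0,0.3],"dr":[0,0,0]},{"delta_pos":[0,0,0],"dr":[0,0,0]},{"delta_pos":[0,0,0],"dr":[0,0,0]}]' 
python3 - <<'E'
from h import *
np.set_printoptions(precision=3,suppress=True)
C=calibration("wrist"); a=save("wrist","wrist4")
for n,z in dict(jar=.016,pad=.012).items():
        for m in mark_of("wrist",n)[:2]: print(n,np.array(m["location"]).round(),round(m["conf"],2),at_z("wrist",m["location"],z,C))
save("side","side4"); save("top","top4")
E
python3 -c "
import cv2
a=cv2.imread('pics/wrist4.png')[100:400,160:480];b=cv2.imread('pics/top4.png')[160:340,150:350]
cv2.imwrite('pics/c4.png',cv2.hconcat([cv2.resize(a,(400,375)),cv2.resize(b,(400,375))]))"
```

```text
t: 11.15
eef_pos: [0.4326, 0.2656, 0.0886]
ee_rot: [-3.142, 0.001, -2.853]
force: [-1.4, -2.0, 8.3]
width: 0.041
gripper_force: 20.0
t: 11.85
eef_pos: [0.4325, 0.2656, 0.0886]
ee_rot: [3.142, 0.001, -2.853]
force: [-0.8, -2.0, 8.3]
width: 0.041
gripper_force: 20.0
t: 12.75
eef_pos: [0.4315, 0.2651, 0.2397]
ee_rot: [-3.141, -0.001, -2.854]
force: [0.2, -0.0, -1.6]
width: 0.041
gripper_force: 20.0
jar [314. 255.] 0.78 [0.483 0.279 0.016]
pad [314. 215.] 0.73 [0.439 0.266 0.012]
```

View pics/c4.png

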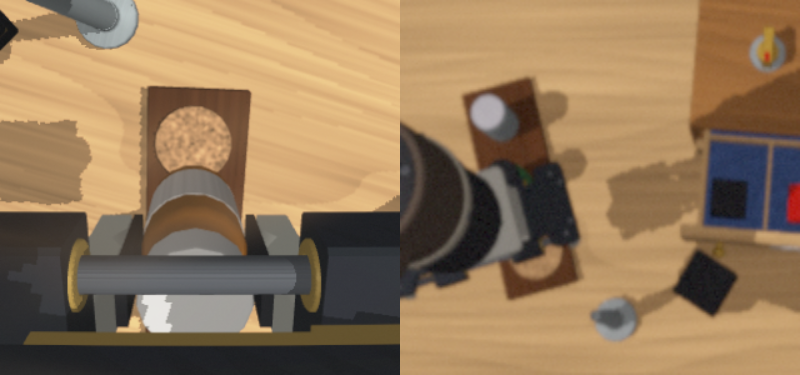

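I misjudged the closure scale: 0.5 is still narrower than the jar, so it stayed gripped and was lifted again, upright, at z 0.24 over the pad. I'm setting it down again and opening fully this time.

```bash
python3 -m handwheel '[{"delta_pos":[0.08,0.03,-0.4],"dr":[0,0,0]},{"delta_pos":[0,0,-0.8],"dr":[0,0,0]},{"delta_pos":[0,0,-1],"dr":[0,0,0]},{"delta_pos":[0,0,-1],"dr":[0,0,0]},{"delta_pos":[0,0,-0.8],"dr":[0,0,0]},{"delta_pos":[0,0,-0.5],"dr":[0,0,0]},{"delta_pos":[0,0,-0.3],"dr":[0,0,0]},{"delta_pos":[0,0,-0.1],"dr":[0,0,0]},{"delta_pos":[0,0,0],"dr":[0,0,0]},{"delta_pos":[0,0,0],"dr":[0,0,0]}]'
python3 -m handwheel '[{"delta_pos":[0,0,-0.03],"dr":[0,0,0]},{"delta_pos":[0,0,-0.03],"dr":[0,0,0]},{"delta_pos":[0,0,0],"dr":[0,0,0]}]'
```

```text
t: 14.0
eef_pos: [0.4348, 0.2667, 0.0944]
ee_rot: [3.141, 0.001, -2.854]
force: [-0.5, 0.2, -1.7]
width: 0.041
gripper_force: 20.0
t: 14.3
eef_pos: [0.4345, 0.2664, 0.0922]
ee_rot: [3.141, 0.0, -2.854]
force: [-0.7, -0.2, -0.6]
width: 0.0405
gripper_force: 20.0
```

```bash
python3 -m handwheel '[{"delta_pos":[0,0,-0.06],"dr":[0,0,0]},{"delta_pos":[0,0,-0.05],"dr":[0,0,0]},{"delta_pos":[0,0,-0.02],"dr":[0,0,0]},{"delta_pos":[0,0,0],"dr":[0,0,0]}]'
```

```text
t: 14.7
eef_pos: [0.4349, 0.2665, 0.0886]
ee_rot: [-3.142, 0.001, -2.853]
force: [0.1, -1.9, 6.2]
width: 0.041
gripper_force: 20.0
```

```bash
python3 -m handwheel '[{"delta_pos":[0,0,0],"dr":[0,0,0]},{"delta_pos":[0,0,0],"dr":[0,0,0]},{"delta_pos":[0,0,0],"dr":[0,0,0]},{"delta_pos":[0,0,0],"dr":[0,0,0]},{"delta_pos":[0,0,0],"dr":[0,0,0]},{"delta_pos":[0,0,0],"dr":[0,0,0]}]' -0.9
python3 -m handwheel '[{"delta_pos":[0,0,0.3],"dr":[0,0,0]},{"delta_pos":[0,0,0.7],"dr":[0,0,0]},{"delta_pos":[0,0,1],"dr":[0,0,0]},{"delta_pos":[0,0,1],"dr":[0,0,0]},{"delta_pos":[0,0,1],"dr":[0,0,0]},{"delta_pos":[0,0,1],"dr":[0,0,0]},{"delta_pos":[0,0,1],"dr":[0,0,0]},{"delta_pos":[0,0,0.6],"dr":[0,0,0]},{"delta_pos":[0,0,0.3],"dr":[0,0,0]},{"delta_pos":[0,0,0],"dr":[0,0,0]}]' 
python3 - <<'E'
from h import *
np.set_printoptions(precision=3,suppress=True)
C=calibration("wrist"); a=save("wrist","wrist5")
for n,z in dict(jar=.016,pad=.012).items():
        for m in mark_of("wrist",n)[:2]: print(n,np.array(m["location"]).round(),round(m["conf"],2),at_z("wrist",m["location"],z,C))
E
```

```text
t: 15.3
eef_pos: [0.4345, 0.2663, 0.088]
ee_rot: [-3.142, -0.0, -2.854]
force: [-0.1, -0.2, 0.2]
width: 0.0813
gripper_force: 0.0
t: 16.3
eef_pos: [0.4347, 0.2666, 0.2964]
ee_rot: [3.14, 0.002, -2.854]
force: [0.0, 0.4, 0.3]
width: 0.0832
gripper_force: 0.0
jar [316. 200.] 0.83 [0.435 0.267 0.016]
jar [419. 359.] 0.53 [0.617 0.478 0.016]
pad [316. 205.] 0.57 [0.442 0.27  0.012]
```

View pics/wrist5.png

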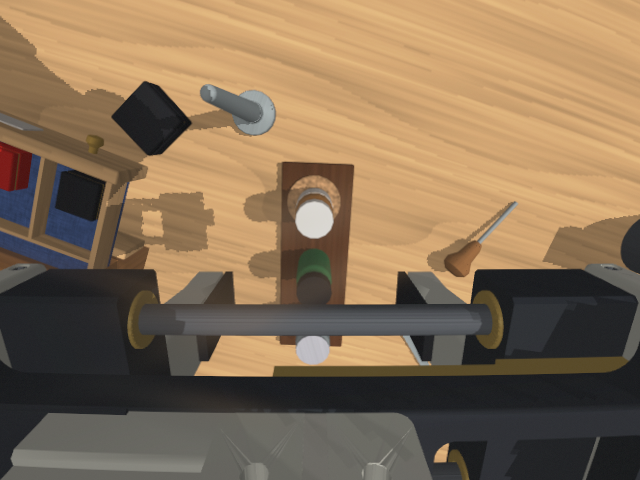

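The wrist view shows the amber jar upright on the pad, cap at (314,220) and pad visible at (314,200). The green jar and can are untouched. Next is the drawer front, with the fingers closed.

```bash
python3 -m handwheel '[{"delta_pos":[0,-0.5,0],"dr":[0,0,-2]},{"delta_pos":[0,-1,0],"dr":[0,0,-2]},{"delta_pos":[0,-1,0],"dr":[0,0,-2]},{"delta_pos":[0,-1,0],"dr":[0,0,-2]},{"delta_pos":[0,-1,0],"dr":[0,0,-2]},{"delta_pos":[-0.1,-1,0],"dr":[0,0,-2]},{"delta_pos":[-0.2,-1,0],"dr":[0,0,-2]},{"delta_pos":[-0.2,-1,0],"dr":[0,0,-2]},{"delta_pos":[-0.2,-1,0],"dr":[0,0,-2]},{"delta_pos":[-0.2,-1,-0.3],"dr":[0,0,-2]}]' 1 10
python3 -m handwheel '[{"delta_pos":[-0.2,-0.8,-0.8],"dr":[0,0,-0.8]},{"delta_pos":[0,-0.37,-1],"dr":[0,0,0]},{"delta_pos":[0,0,-1],"dr":[0,0,0]},{"delta_pos":[0,0,-1],"dr":[0,0,0]},{"delta_pos":[0,0,-0.6],"dr":[0,0,0]},{"delta_pos":[0,0,0],"dr":[0,0,0]},{"delta_pos":[0,0,0],"dr":[0,0,0]}]'
python3 - <<'E'
from h import *
np.set_printoptions(precision=3,suppress=True)
s=get_state();print(s["eef_pos"],s["ee_rot"])
for c in("wrist","top","side"):
    C=calibration(c); save(c,c+"6")
    for n,z in dict(drawer_front=.0935,cabinet=0,lock_grip=.155,box_black=.068).items():
        for m in mark_of(c,n)[:2]: print(c,n,np.array(m["location"]).round(),round(m["conf"],2),at_z(c,m["location"],z,C))
E
```

```text
t: 17.45
eef_pos: [0.4069, -0.0203, 0.2861]
ee_rot: [3.142, 0.001, 3.078]
force: [-0.7, -0.8, -0.0]
width: 0.0088
gripper_force: 0.0
t: 18.15
eef_pos: [0.4012, -0.0542, 0.1541]
ee_rot: [-3.141, -0.001, 3.066]
force: [0.9, 0.2, 0.4]
width: 0.0005
gripper_force: 0.0
[ 0.401 -0.054  0.154] [-3.141 -0.001  3.066]
wrist drawer_front [318. 302.] 0.69 [ 0.43  -0.055  0.093]
wrist box_black [433. 211.] 0.88 [0.381 0.028 0.068]
top cabinet [219. 282.] 0.67 [0.434 0.262 0.   ]
top cabinet [352. 185.] 0.57 [ 0.678 -0.077  0.   ]
top lock_grip [333. 179.] 0.5 [ 0.654 -0.026  0.155]
top box_black [314. 251.] 0.64 [0.499 0.023 0.068]
side drawer_front [323. 289.] 0.58 [ 0.431 -0.075  0.094]
side drawer_front [225. 208.] 0.24 [0.389 0.355 0.094]
side cabinet [399. 276.] 0.6 [ 0.683 -0.078  0.   ]
side lock_grip [380. 227.] 0.74 [ 0.646 -0.026  0.155]
side box_black [286. 292.] 0.64 [ 0.366 -0.008  0.068]
side box_black [254. 236.] 0.34 [0.408 0.224 0.068]
```

```bash
python3 -m handwheel '[{"delta_pos":[0,0,-0.9],"dr":[0,0,0]},{"delta_pos":[0,0,-0.9],"dr":[0,0,0]},{"delta_pos":[0.3,-0.02,0],"dr":[0,0,0]},{"delta_pos":[0.3,-0.02,0],"dr":[0,0,0]},{"delta_pos":[0.3,-0.02,0],"dr":[0,0,0]},{"delta_pos":[0.4,-0.03,0],"dr":[0,0,0]},{"delta_pos":[0.4,-0.03,0],"dr":[0,0,0]},{"delta_pos":[0.4,-0.03,0],"dr":[0,0,0]},{"delta_pos":[0.4,-0.03,0],"dr":[0,0,0]},{"delta_pos":[0.3,-0.02,0],"dr":[0,0,0]}]'
python3 -m handwheel '[{"delta_pos":[0.3,-0.02,0],"dr":[0,0,0]},{"delta_pos":[0.2,-0.02,0],"dr":[0,0,0]},{"delta_pos":[0,0,0],"dr":[0,0,0]}]'
```

```text
t: 19.9
eef_pos: [0.4869, -0.0598, 0.1002]
ee_rot: [3.142, 0.001, 3.066]
force: [-1.6, -0.1, 0.8]
width: 0.0008
gripper_force: 0.6
t: 20.2
eef_pos: [0.5015, -0.0609, 0.1]
ee_rot: [3.141, 0.001, 3.066]
force: [-0.3, -1.1, 0.1]
width: 0.0004
gripper_force: 0.0
```

```bash
python3 -m handwheel '[{"delta_pos":[0.2,-0.015,0],"dr":[0,0,0]},{"delta_pos":[0.2,-0.015,0],"dr":[0,0,0]},{"delta_pos":[0.15,-0.01,0],"dr":[0,0,0]},{"delta_pos":[0.1,-0.01,0],"dr":[0,0,0]},{"delta_pos":[0,0,0],"dr":[0,0,0]}]'
python3 -m handwheel '[{"delta_pos":[0.1,-0.01,0],"dr":[0,0,0]},{"delta_pos":[0,0,0],"dr":[0,0,0]}]'
```

```text
t: 20.7
eef_pos: [0.521, -0.0623, 0.1003]
ee_rot: [3.141, 0.001, 3.067]
force: [-0.8, 0.0, -1.1]
width: 0.0008
gripper_force: 0.0
t: 20.9
eef_pos: [0.5235, -0.0627, 0.1002]
ee_rot: [3.141, 0.001, 3.067]
force: [0.2, -0.2, 0.0]
width: 0.0004
gripper_force: 0.0
```

```bash
python3 -m handwheel '[{"delta_pos":[0.08,-0.005,0],"dr":[0,0,0]},{"delta_pos":[0.08,-0.005,0],"dr":[0,0,0]},{"delta_pos":[0,0,0],"dr":[0,0,0]}]'
python3 - <<'E'
from h import *
np.set_printoptions(precision=3,suppress=True)
save("side","side7"); a=save("top","top7")
for c in("top","side"):
    for n,z in dict(drawer_front=.0935).items():
        for m in mark_of(c,n)[:2]: print(c,n,np.array(m["location"]).round(),round(m["conf"],2),at_z(c,m["location"],z))
E
```

```text
t: 21.2
eef_pos: [0.5273, -0.0631, 0.0999]
ee_rot: [-3.141, -0.001, 3.066]
force: [-3.0, 0.5, 1.4]
width: 0.0001
gripper_force: 1.4
side drawer_front [357. 272.] 0.62 [ 0.535 -0.075  0.093]
```

Contact at the expected home position, TCP x 0.527. I press a little further to confirm the stop.

```bash
python3 -m handwheel '[{"delta_pos":[0.06,0,0],"dr":[0,0,0]},{"delta_pos":[0,0,0],"dr":[0,0,0]}]'
```

```text
t: 21.6
eef_pos: [0.5273, -0.0632, 0.0997]
ee_rot: [-3.141, -0.004, 3.066]
force: [-10.1, 2.7, 6.6]
width: 0.0006
gripper_force: 5.2
```

```bash
python3 -m handwheel '[{"delta_pos":[-0.4,0.03,0],"dr":[0,0,0]},{"delta_pos":[-0.3,0.02,0.5],"dr":[0,0,0]},{"delta_pos":[0,0,1],"dr":[0,0,0]},{"delta_pos":[0,0,1],"dr":[0,0,0]},{"delta_pos":[0,0.2,1],"dr":[0,0,0]},{"delta_pos":[0.5,0.3,1],"dr":[0,0,0]},{"delta_pos":[1,0.3,1],"dr":[0,0,0]},{"delta_pos":[1,0.3,1],"dr":[0,0,0]},{"delta_pos":[1,0.1,0.2],"dr":[0,0,0]},{"delta_pos":[0.8,0,0],"dr":[0,0,0]}]'
python3 -m handwheel '[{"delta_pos":[0.3,0,0],"dr":[0,0,0]},{"delta_pos":[0,0,0],"dr":[0,0,0]},{"delta_pos":[0,0,0],"dr":[0,0,0]},{"delta_pos":[0,0,0],"dr":[0,0,0]}]' -1
python3 - <<'E'
from h import *
np.set_printoptions(precision=3,suppress=True)
s=get_state();print(s["eef_pos"],s["ee_rot"])
for c in("wrist","top","side"):
    C=calibration(c); save(c,c+"8")
    for n,z in dict(drawer_front=.0935,cabinet=0,lock_grip=.155).items():
        for m in mark_of(c,n)[:2]: print(c,n,np.array(m["location"]).round(),round(m["conf"],2),at_z(c,m["location"],z,C))
E
```

```text
t: 22.6
eef_pos: [0.6399, -0.0249, 0.3032]
ee_rot: [3.141, 0.005, 3.067]
force: [0.7, 0.4, -0.4]
width: 0.0006
gripper_force: 0.0
t: 23.0
eef_pos: [0.6457, -0.0257, 0.3014]
ee_rot: [3.142, 0.0, 3.066]
force: [-0.7, 0.4, 0.2]
width: 0.0274
gripper_force: 0.0
[ 0.646 -0.026  0.301] [3.142 0.    3.066]
wrist drawer_front [267. 106.] 0.96 [ 0.538 -0.064  0.094]
wrist cabinet [280. 218.] 0.57 [ 0.67  -0.075  0.   ]
wrist lock_grip [317. 231.] 0.62 [ 0.65  -0.024  0.155]
top drawer_front [348. 233.] 0.59 [ 0.539 -0.06   0.093]
top cabinet [353. 184.] 0.68 [ 0.68  -0.078  0.   ]
top lock_grip [333. 182.] 0.51 [ 0.647 -0.025  0.155]
side drawer_front [357. 272.] 0.61 [ 0.535 -0.074  0.094]
side cabinet [396. 277.] 0.61 [ 0.672 -0.075  0.   ]
side lock_grip [382. 226.] 0.78 [ 0.653 -0.025  0.155]
```

View pics/wrist8.png

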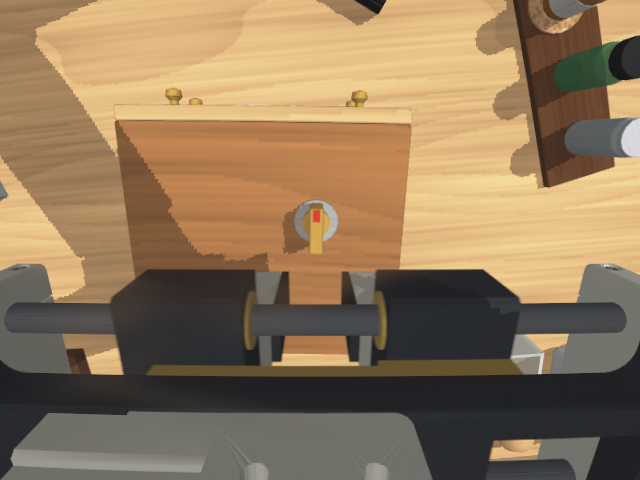

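The wrist view shows the drawer home with its front edge flush at (265,112). The key blade runs from (316,208) to (316,253), aligned with the tool.

```bash
python3 -m handwheel '[{"delta_pos":[0.08,0.03,-0.5],"dr":[0,0,0]},{"delta_pos":[0,0,-1],"dr":[0,0,0]},{"delta_pos":[0,0,-1],"dr":[0,0,0]},{"delta_pos":[0,0,-1],"dr":[0,0,0]},{"delta_pos":[0,0,-0.8],"dr":[0,0,0]},{"delta_pos":[0,0,-0.4],"dr":[0,0,0]},{"delta_pos":[0,0,-0.1],"dr":[0,0,0]},{"delta_pos":[0,0,0],"dr":[0,0,0]}]'
python3 -m handwheel '[{"delta_pos":[0,0,0],"dr":[0,0,0]},{"delta_pos":[0,0,0],"dr":[0,0,0]},{"delta_pos":[0,0,0],"dr":[0,0,0]},{"delta_pos":[0,0,0],"dr":[0,0,0]},{"delta_pos":[0,0,0],"dr":[0,0,0]},{"delta_pos":[0,0,0],"dr":[0,0,0]},{"delta_pos":[0,0,0],"dr":[0,0,0]},{"delta_pos":[0,0,0],"dr":[0,0,0]}]' 1 30
python3 -c "
from station import *;s=get_state();print(s['q'],s['eef_pos'],s['moment'])"
```

```text
t: 24.4
eef_pos: [0.6492, -0.0247, 0.1571]
ee_rot: [-3.141, -0.0, 3.067]
force: [0.2, 0.6, 0.3]
width: 0.088
gripper_force: 0.0
t: 25.2
eef_pos: [0.649, -0.0247, 0.157]
ee_rot: [-3.142, -0.0, 3.066]
force: [0.9, -0.6, -0.9]
width: 0.0292
gripper_force: 0.0
[ 2.61805418e-01  3.82237447e-01 -1.64222917e-01 -7.13861958e-06
 -1.02441800e+00 -1.90789819e+00] [ 0.6489504  -0.0246741   0.15702449] [-0.0244237  -0.00864127 -0.02647468]
```

The last joint is at -1.91, and a further -1.2 would pass its -3.03 limit. I'm opening, rising, giving the wrist a half turn and gripping again.

```bash
python3 -m handwheel '[{"delta_pos":[0,0,0],"dr":[0,0,0]},{"delta_pos":[0,0,0],"dr":[0,0,0]},{"delta_pos":[0,0,0.4],"dr":[0,0,0]},{"delta_pos":[0,0,0.8],"dr":[0,0,0]},{"delta_pos":[0,0,0.5],"dr":[0,0,5]},{"delta_pos":[0,0,0],"dr":[0,0,8]},{"delta_pos":[0,0,0],"dr":[0,0,8]},{"delta_pos":[0,0,0],"dr":[0,0,8]},{"delta_pos":[0,0,0],"dr":[0,0,8]},{"delta_pos":[0,0,0],"dr":[0,0,8]}]' -1
python3 -m handwheel '[{"delta_pos":[0,0,0],"dr":[0,0,8]},{"delta_pos":[0,0,0],"dr":[0,0,8]},{"delta_pos":[0,0,0],"dr":[0,0,8]},{"delta_pos":[0,0,0],"dr":[0,0,8]},{"delta_pos":[0,0,0],"dr":[0,0,8]},{"delta_pos":[0,0,0],"dr":[0,0,8]},{"delta_pos":[0,0,0],"dr":[0,0,8]},{"delta_pos":[0,0,0],"dr":[0,0,8]},{"delta_pos":[0,0,0],"dr":[0,0,8]},{"delta_pos":[0,0,0],"dr":[0,0,8]}]'
python3 -m handwheel '[{"delta_pos":[0,0,0],"dr":[0,0,8]},{"delta_pos":[0,0,0],"dr":[0,0,8]},{"delta_pos":[0,0,0],"dr":[0,0,8]},{"delta_pos":[0,0,0],"dr":[0,0,8]},{"delta_pos":[0,0,0],"dr":[0,0,8]},{"delta_pos":[0,0,0],"dr":[0,0,8]},{"delta_pos":[0,0,0],"dr":[0,0,7]},{"delta_pos":[0,0,0],"dr":[0,0,0]},{"delta_pos":[0,0,0],"dr":[0,0,0]}]'
python3 -c "
from h import *;s=get_state();print(s['q'],s['eef_pos'],s['ee_rot']);C=calibration('wrist');save('wrist','w9')
for m in mark_of('wrist','lock_grip')[:2]: print(m,at_z('wrist',m['location'],.155,C))"
```

```text
t: 26.2
eef_pos: [0.6492, -0.0247, 0.2092]
ee_rot: [-3.141, 0.001, -2.426]
force: [0.4, 0.0, -0.1]
width: 0.0875
gripper_force: 0.0
t: 27.2
eef_pos: [0.6492, -0.0247, 0.2092]
ee_rot: [-3.141, -0.0, -1.029]
force: [-0.1, -0.5, -0.0]
width: 0.0877
gripper_force: 0.0
t: 28.1
eef_pos: [0.6491, -0.0247, 0.2088]
ee_rot: [-3.141, -0.001, -0.079]
force: [0.1, -0.1, -0.2]
width: 0.0881
gripper_force: 0.0
[ 2.61818679e-01  3.40940335e-01 -1.00281347e-01  1.46307699e-04
 -1.12885460e+00  1.23005775e+00] [ 0.64913767 -0.02466682  0.20877896] [-3.14147672e+00 -7.22858961e-04 -7.88574172e-02]
{'location': [315.1, 267.0], 'conf': 0.96} [ 0.64816738 -0.02505571  0.155     ]
```

```bash
python3 -m handwheel '[{"delta_pos":[-0.02,0,-0.4],"dr":[0,0,0]},{"delta_pos":[0,0,-0.8],"dr":[0,0,0]},{"delta_pos":[0,0,-0.4],"dr":[0,0,0]},{"delta_pos":[0,0,-0.13],"dr":[0,0,0]},{"delta_pos":[0,0,0],"dr":[0,0,0]}]'
python3 -m handwheel '[{"delta_pos":[0,0,0],"dr":[0,0,0]},{"delta_pos":[0,0,0],"dr":[0,0,0]},{"delta_pos":[0,0,0],"dr":[0,0,0]},{"delta_pos":[0,0,0],"dr":[0,0,0]},{"delta_pos":[0,0,0],"dr":[0,0,0]},{"delta_pos":[0,0,0],"dr":[0,0,0]},{"delta_pos":[0,0,0],"dr":[0,0,0]},{"delta_pos":[0,0,0],"dr":[0,0,0]},{"delta_pos":[0,0,0],"dr":[0,0,0]},{"delta_pos":[0,0,0],"dr":[0,0,0]}]' 1 30
python3 -m handwheel '[{"delta_pos":[0,0,0],"dr":[0,0,0]},{"delta_pos":[0,0,0],"dr":[0,0,0]},{"delta_pos":[0,0,0],"dr":[0,0,0]}]'
```

```text
t: 28.7
eef_pos: [0.6481, -0.0248, 0.1554]
ee_rot: [3.141, 0.001, -0.076]
force: [-0.0, 0.2, -0.4]
width: 0.0877
gripper_force: 0.0
t: 29.7
eef_pos: [0.6483, -0.0251, 0.1561]
ee_rot: [3.141, 0.0, -0.075]
force: [0.7, -2.5, -0.3]
width: 0.0231
gripper_force: 30.0
t: 30.0
eef_pos: [0.6483, -0.0251, 0.1562]
ee_rot: [3.141, 0.0, -0.075]
force: [0.3, -3.9, -0.9]
width: 0.0226
gripper_force: 30.0
```

The width of 22.6 mm does not fit a 12 mm blade. The tips (z 0.137) probably caught the round boss below the blade. I'm regripping 8 mm higher.

```bash
python3 -m handwheel '[{"delta_pos":[0,0,0],"dr":[0,0,0]},{"delta_pos":[0,0,0],"dr":[0,0,0]},{"delta_pos":[0,0,0],"dr":[0,0,0]},{"delta_pos":[0,0,0.27],"dr":[0,0,0]},{"delta_pos":[0,0,0],"dr":[0,0,0]}]' 0
python3 -m handwheel '[{"delta_pos":[0,0,0],"dr":[0,0,0]},{"delta_pos":[0,0,0],"dr":[0,0,0]},{"delta_pos":[0,0,0],"dr":[0,0,0]},{"delta_pos":[0,0,0],"dr":[0,0,0]},{"delta_pos":[0,0,0],"dr":[0,0,0]},{"delta_pos":[0,0,0],"dr":[0,0,0]},{"delta_pos":[0,0,0],"dr":[0,0,0]},{"delta_pos":[0,0,0],"dr":[0,0,0]}]' 1 30
python3 -c "
from h import *;save('wrist','w10');s=get_state();print(s['moment'])
a=cv2.imread('pics/w9.png')[150:390,160:480];b=cv2.imread('pics/w10.png')[150:390,160:480]
cv2.imwrite('pics/c10.png',cv2.hconcat([cv2.resize(a,(400,300)),cv2.resize(b,(400,300))]))"
```

```text
t: 30.5
eef_pos: [0.6492, -0.0243, 0.1657]
ee_rot: [-3.141, -0.002, -0.075]
force: [1.0, 0.1, 1.0]
width: 0.0438
gripper_force: 0.0
t: 31.3
eef_pos: [0.6482, -0.0251, 0.1642]
ee_rot: [3.141, 0.0, -0.076]
force: [0.2, -3.4, -1.5]
width: 0.0117
gripper_force: 30.0
[-1.7067341  -0.04623683 -0.28321355]
```

View pics/c10.png

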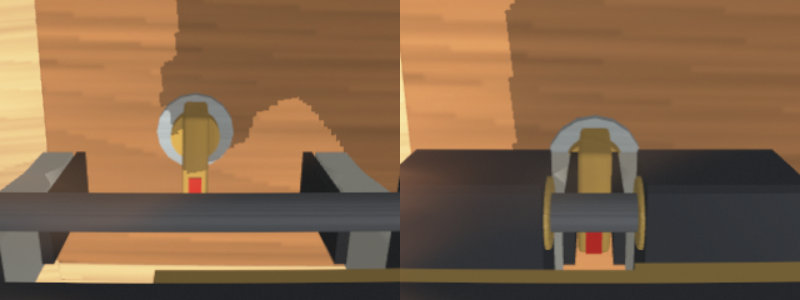

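The width is now 11.7 mm and the crop shows the blade between the pads at (595,200). Turning clockwise.

```bash
python3 -m handwheel '[{"delta_pos":[0,0,0],"dr":[0,0,-5]},{"delta_pos":[0,0,0],"dr":[0,0,-8]},{"delta_pos":[0,0,0],"dr":[0,0,-8]},{"delta_pos":[0,0,0],"dr":[0,0,-8]},{"delta_pos":[0,0,0],"dr":[0,0,-8]},{"delta_pos":[0,0,0],"dr":[0,0,-8]},{"delta_pos":[0,0,0],"dr":[0,0,-8]},{"delta_pos":[0,0,0],"dr":[0,0,-7]},{"delta_pos":[0,0,0],"dr":[0,0,-6]},{"delta_pos":[0,0,0],"dr":[0,0,0]}]'
python3 -c "
from station import *;s=get_state();print(s['moment'],s['q'][5])"
python3 -m handwheel '[{"delta_pos":[0,0,0],"dr":[0,0,-1.5]},{"delta_pos":[0,0,0],"dr":[0,0,-1]},{"delta_pos":[0,0,0],"dr":[0,0,0]}]'
python3 -c "
from station import *;s=get_state();print(s['moment'],s['q'][5])"
```

```text
t: 32.35
eef_pos: [0.6473, -0.0263, 0.1642]
ee_rot: [3.139, -0.001, -1.231]
force: [-2.9, -9.0, 0.1]
width: 0.0117
gripper_force: 30.0
[-3.22765426  0.78812368  0.13514499] 0.07833048301959815
t: 32.65
eef_pos: [0.6473, -0.0263, 0.1642]
ee_rot: [3.139, -0.001, -1.271]
force: [-3.1, -8.8, 0.2]
width: 0.0117
gripper_force: 30.0
[-3.22337412  0.90162426  0.14977815] 0.037759430357030124
```

```bash
python3 -m handwheel '[{"delta_pos":[0,0,0],"dr":[0,0,-1]},{"delta_pos":[0,0,0],"dr":[0,0,-1]},{"delta_pos":[0,0,0],"dr":[0,0,0]}]'
python3 -c "
from station import *;s=get_state();print(s['moment'],s['q'][5])"
```

```text
t: 32.95
eef_pos: [0.6472, -0.0263, 0.1641]
ee_rot: [3.138, -0.002, -1.306]
force: [-2.2, -9.3, 0.9]
width: 0.0119
gripper_force: 30.2
[-3.21959524  0.91364842  0.4194682 ] 0.0032885325678441587
```

The moment jumped at 1.23 rad of tool turn, so the key is at its stop. Releasing and withdrawing upwards.

```bash
python3 -m handwheel '[{"delta_pos":[0,0,0],"dr":[0,0,0]},{"delta_pos":[0,0,0],"dr":[0,0,0]},{"delta_pos":[0,0,0],"dr":[0,0,0]},{"delta_pos":[0,0,0],"dr":[0,0,0]},{"delta_pos":[0,0,0],"dr":[0,0,0]},{"delta_pos":[0,0,0],"dr":[0,0,0]},{"delta_pos":[0,0,0],"dr":[0,0,0]},{"delta_pos":[0,0,0],"dr":[0,0,0]}]' -1
python3 -m handwheel '[{"delta_pos":[0,0,0.4],"dr":[0,0,0]},{"delta_pos":[0,0,0.9],"dr":[0,0,0]},{"delta_pos":[0,0,1],"dr":[0,0,0]},{"delta_pos":[0,0,1],"dr":[0,0,0]},{"delta_pos":[0,0,0.9],"dr":[0,0,0]},{"delta_pos":[0,0,0.4],"dr":[0,0,0]},{"delta_pos":[0,0,0],"dr":[0,0,0]},{"delta_pos":[0,0,0],"dr":[0,0,0]}]'
python3 -c "
from h import *
a=save('wrist','w11')[100:400,160:480];b=save('top','t11')[110:290,170:430];s=save('side','s11')[160:340,220:480]
cv2.imwrite('pics/c11.png',cv2.hconcat([cv2.resize(x,(w,300)) for x,w in((a,320),(b,433-200+0),(s,240))])[:,:,::-1])
for c in('top','side'):
  for n,z in dict(jar=.016,drawer_front=.0935).items():
    for m in mark_of(c,n)[:1]: print(c,n,m['conf'],at_z(c,m['location'],z))"
```

```text
t: 33.75
eef_pos: [0.6485, -0.0244, 0.1643]
ee_rot: [-3.141, 0.0, -1.306]
force: [-0.4, 0.4, -0.8]
width: 0.0704
gripper_force: 0.0
t: 34.55
eef_pos: [0.6479, -0.0246, 0.3016]
ee_rot: [3.141, 0.001, -1.306]
force: [-0.2, -0.3, -1.0]
width: 0.0875
gripper_force: 0.0
top drawer_front 0.84 [ 0.53572163 -0.06250861  0.0935    ]
side jar 0.86 [0.44358902 0.28650669 0.016     ]
side drawer_front 0.83 [ 0.53801503 -0.0710636   0.0935    ]
```

View pics/c11.png

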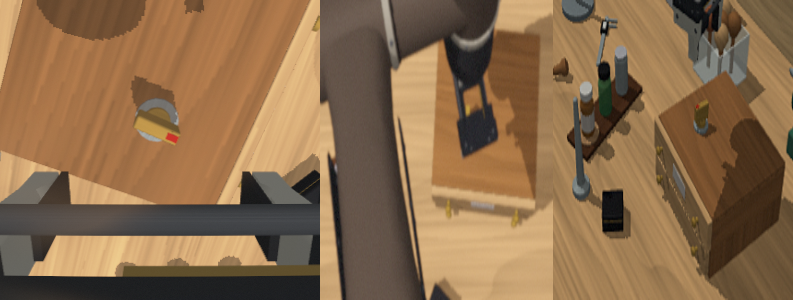

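The key blade at (157,133) is parallel to the cabinet edge again, so it has sprung back. The drawer is flush, and the jar stands on its pad at (587,110) with the neighbouring things untouched. Handing in.

```bash
python3 -c "
from station import *;print(job_done())"
```

```text
the job is handed in; nothing more can be done
None
```

I've handed in the job at about 35 s of the 64 s allowed: the amber jar stands upright on the cork pad, the drawer is home, and the lock key was turned to its stop and sprang back. Both ring boxes were in the drawer when I last saw them, before it shut; the judge's verdict wasn't shown.

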